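# Feed the bit rack through the gated chute

## Task

Push the bit rack along its chute, under the sprung gate and fully home against the end stop: one fingertip holds the long treadle pressed down so that the gate stays open, while the other finger pushes the rack by its upright plate, and the gate must not touch the rack on the way. Then let go, so that the gate closes behind the rack's block. Nothing is to be gripped or lifted, and the loose things round the chute stay where they are.

Things in the scene. Friction and masses are not known exactly. Their poses are not given: they have to be found in the camera images.
- chute: Fixed metal chute, 319 mm long (x -222 to 97, y -35 to 107 mm). Origin: on the bench surface, on the chute's centre line, under the closed gate's tongue. x: push direction along the chute; y: to the treadle side; z up. Its floor, on which the rack slides, is 6 mm over the bench; side rails with inner faces at y = -27 and 27 mm, tops 24 mm over the bench.
- end_stop (a point): Middle of the end stop's face, at chute x = 83 mm, 22 mm over the bench; the stop is 40 mm high. Fully home, the rack's nose touches it: rack origin at chute x = 48 mm, push face at chute x = -42 mm.
- rack: Loose bit rack (wooden block on an aluminium sole), about 0.35 kg, sliding with light friction. Origin: centre of the underside of its block; x along the push direction. Block x = -35 to 35 mm, 48 mm wide, 23 mm high; its steel bits stand to 40 mm over the bench. A low sole behind the block carries the upright push plate. It starts with its origin at chute x = -80 to -50 mm, before the gate.
- push_face (a point): Middle of the push plate's rear face, the one to push: at rack x = -90 mm, 44 mm over the bench. The plate is 6 mm thick, 46 mm wide (y = -23 to 23 mm) and reaches from 9 to 79 mm over the bench.
- gate_hinge (a joint): Gate and treadle, one part turning on a shaft along the chute: 0 closed (treadle up), grows as the treadle is pressed, hard stop at 0.70 rad. The rack passes clear beneath from about 0.35 rad; 0.45 to 0.6 is a good place to hold it. A spring closes it when released (0.11 N m closed, 0.28 at 0.6 rad: some 3 to 8 N at a fingertip).
- gate: The whole moving gate: shaft, treadle, arm and tongue. Origin: on the shaft's axis above chute x = 0: y = 44 mm, 56 mm over the bench; x along the chute. The shaft runs along x between two bearing blocks, 12 x 18 mm and 66 mm high, centred at chute x = -214 and 16 mm, y = 44 mm.
- treadle_mid (a point): Middle of the treadle's upper face (moves with it). Plate 4 mm thick, chute x = -205 to -30 mm, reaching 8 to 70 mm out from the shaft (y = 52 to 112 mm). At joint value q it slopes up outwards by 0.25 - q rad: closed, its outer edge is 75 mm over the bench; at q = 0.5, its face is 49 mm over the bench at y = 81 mm. Press it anywhere along its length and slide along it.
- gate_tongue (a point): Tongue hanging from the gate's arm over the chute, 10 (along x) x 14 x 30 mm. The point is the centre of its lower end; closed at chute x = 0, y = -10 mm, 26 mm over the bench, barring the rack's block. Open, it swings up and to -y; the arm's end then reaches up to about 95 mm over the bench. With the rack home it closes freely between block and push plate.
- tin: Bystander: round tin, 71 mm across, 70 mm high; origin at the centre of its underside.
- offcut: Bystander: square tube offcut 30 x 90 x 30 mm before the chute's mouth; origin at the centre of its underside.
- bolt: Bystander: hexagon bolt, 57 mm long; origin at the centre of its underside.
- nut: Bystander: hexagon nut, 22 mm; origin at the centre of its underside.
- marker: Bystander: paint marker, 138 mm long, lying beside the chute; origin at the centre of its underside.
Mind the look-alikes: they are no part of the job. Of the things that look like the rack, the larger one is meant.

How it is judged:
On the way, in this order (a step that is already met when the one before it is completed fails the run):
1. the gate is held open while the rack still stands before it (value of joint gate_hinge above 0.3 rad and x of rack in the frame of chute below -0.04 m), for 0.2 s.
2. the rack's block passes under the open gate (value of joint gate_hinge above 0.28 rad and x of rack in the frame of chute between -0.02 and 0.035 m), for 0.1 s.
3. the rack is home while the gate is still held open (value of joint gate_hinge above 0.28 rad and x of rack in the frame of chute above 0.042 m), for 0.1 s.
At the end, for the whole second after the job is handed in: The rack lies flat in the chute with its nose within 6 mm of the end stop, at rest, and the gate is closed (under 0.06 rad) behind its block (x of rack in the frame of chute between 0.042 and 0.052 m and y of rack in the frame of chute between -0.006 and 0.006 m and z of rack in the frame of chute below 0.01 m and angle between the x axis of rack and the x axis of chute, either way round below 0.12 rad and value of joint gate_hinge below 0.06 rad and linear speed of rack below 0.01 m/s); the robot touches nothing.
It fails at once if the gate touches the rack (over 1.5 N) (contact force between gate and rack above 1.5 N).
It fails at once if the rack is lifted or tipped (z of rack in the frame of chute above 0.02 m or angle between rack's own z axis and vertical above 0.2 rad).
It fails at once if a loose thing beside the chute (tin, offcut, bolt, nut, marker) is moved over 15 mm (distance of any of tin, offcut, bolt, nut, marker from where it was at the start of the episode above 0.015 m).
It also fails if it takes over 38 s, if anything falls off the work surface, if the arm or the gripper's body presses on something with over 40 N, if the wrist force passes 120 N, or if a joint passes its speed limit or range.

## Robot

A 7-joint arm with a two-finger parallel gripper is mounted at the origin on a cart in front of the work surface, level with it; the furniture and walls round the work are solid. World frame = base frame: x ahead of the robot, y to its left, z up, the work surface at z = 0. Lengths are in m, angles in rad, forces in N, time in s.
With the tool pointing down it reaches from about 0.4 to 0.875 m from the base axis. Payload 19.3 kg.
Tool frame: the origin (TCP) lies on the centre line of the jaws, within the pads' length; the fingertips stand 8 mm ahead of it and the grasp point (between the pads) lies 11 mm behind it (bot.tip_extent is the distance from the TCP to the fingertips, in m); x points along the fingers, y is the direction in which the jaws open and shut, and the axes are right-handed (so a half turn about x gives the same grasp; the last joint's range is limited). The gripper opens to 85 mm and grips with 20 to 120 N. Pads are 22 mm wide; open, the fingers measure 114 mm over their backs; the gripper's body (76 mm by 85 mm) begins 54 mm behind the grasp point. The pads swing forward as they close: fully open they stand 13 mm farther back than shut.
Start: joints at [1.122, 0.521, -0.036, 1.599, 0.021, 1.021, -0.113], TCP at [0.231, -0.581, 0.239] pointing down, gripper open.
Joint ranges: [-2.91, 2.91], [-0.3, 2.13], [-1.5, 1.42], [0.17, 2.43], [-1.26, 4.41], [0.16, 1.93], [-2.52, 2.52]. Speed limits (rad/s): [1.89, 1.89, 2.39, 2.39, 3.01, 3.01, 3.01].

## Interface

Orientations are given as [roll, pitch, yaw] about the fixed x, y, z axes, in that order (R = Rz(yaw) Ry(pitch) Rx(roll)).
In Python, from workcell import sensors, imaging, order, bot gives the robot as it stands.
- The arm moves only by the tool arm_command, never from a script. Its argument "commands" is a list of rows, each an object of numbers: "dx", "dy", "dz": the shift along the tool's x, y, z in cm; "twist": the turn about the tool's x in rad. A call has 1 to 12 rows; each row is the pose to reach, as a shift and turn from the pose measured when the call began, along the tool's axes at that moment; what a row does not reach only later rows make up. A row lasts 1/12 s, in which the tool goes at most 41.7 mm and 7.16 degrees, less where a joint would pass 70% of its speed; a pose out of reach is approached as far as the arm can. A call with a gripper value outside its range is refused whole. "grip" is the closure, from -1 (fully open) to 1 (shut), set as the call begins (left out, the last holds). The fingers move at their own pace and stop on an object; "squeeze" is the grip in N (left out, the last holds). Time passes only in rows, so rows that repeat a pose let the fingers close. It gives the time, the measured TCP pose, the force and the opening at its end, in the units of the state.
- sensors.observe(): the state, without advancing time (a new reading comes with each control period).
- imaging.grab_frame(name): name is "side" or "top"; returns the picture (400x640x3 uint8, red, green, blue); there is no depth.
- imaging.camera_info(name): a dict with "fx", "fy", "cx", "cy" (pixels), "origin" and "attitude" of the camera in the world. Camera axes: x right, y down, z forward; pixel columns grow to the right and rows downward; lengths in m; the calibration is good to about 2 mm. A picture is of the moment at which its call begins. camera_info takes no time and is no camera call.
- order.job_done(): hands the job in, once; it reports no verdict.
The state is a dict: "clock": time; "qpos": joint angles; "qd": joint speeds; "joint_efforts": joint torques, N m; "position": TCP position; "tool_rot": TCP orientation; "force": force on the tool from outside, world axes, zero at the start; "moment": the same for the moment, N m; "grip_width": finger opening in m.
Only numpy, scipy, OpenCV 4.12 (cv2) and the standard library are available. Lean on these libraries where they do the work, as an engineer would, in place of code of your own. Each camera call takes 0.05 s, during which the arm holds its last target.

## Working session

There is one attempt and no reset: what is moved stays moved. The work goes in short steps, Python scripts to look and compute and a tool call to move; the robot and the scene stay as the last step left them, time stands still between calls to the robot, and variables do not carry over. Pictures are saved under pics/ and viewed, and the job is handed in when it is done.

Besides the shell and the picture viewer there is one more tool, called after "Emit:" by a JSON object that holds its "name" and its "arguments", one argument or row to a line. arm_command: Moves the arm, as the interface text tells. Its arguments: {"type":"object","properties":{"commands":{"type":"array"},"grip":{"type":"number"},"squeeze":{"type":"number"}},"required":["commands"]}

```bash
ls; mkdir -p pics
python3 - <<'E'
from workcell import sensors, imaging, order, bot
import cv2
print(sensors.observe())
for n in("side","top"):
    print(n,imaging.camera_info(n)); im=imaging.grab_frame(n); cv2.imwrite(f"pics/{n}0.png",im[:,:,::-1])
print([a for a in dir(bot) if a[0]!='_'])
E
```

```text
pics
{'clock': 0.0, 'qpos': array([ 1.12180762,  0.52199814, -0.03633127,  1.59997136,  0.02119546,
        1.02110439, -0.11282945]), 'qd': array([ 0.00032857, -0.00040094,  0.00010171,  0.00081683, -0.00020519,
        0.00205897, -0.0004222 ]), 'joint_efforts': array([ 4.35295478e-04, -9.27105975e+01,  1.98022708e+00, -3.69932950e+01,
        1.79105939e-02,  8.18092172e-03, -8.37009361e-05]), 'position': array([ 0.2309773 , -0.58041732,  0.2387487 ]), 'tool_rot': array([-1.50513985,  1.5696999 ,  2.0152024 ]), 'force': array([-0.72925774,  0.52521782, -0.40605376]), 'moment': array([0.02694444, 0.01867588, 0.0051416 ]), 'grip_width': 0.08529599571265788}
side {'fx': 439.09833583541484, 'fy': 439.09833583541484, 'cx': 313.83379671351986, 'cy': 198.81008414327823, 'origin': array([0.52592886, 0.87500192, 0.55493564]), 'attitude': array([-2.12061952, -0.0202007 , -3.10172321])}
top {'fx': 367.6318807822922, 'fy': 367.6318807822922, 'cx': 328.03828797495584, 'cy': 196.26522672606572, 'origin': array([0.42553484, 0.06443658, 0.93086479]), 'attitude': array([-2.97312584, -0.01425119, -1.5782658 ])}
['IKError', 'tip_extent']
```

View pics/top0.png

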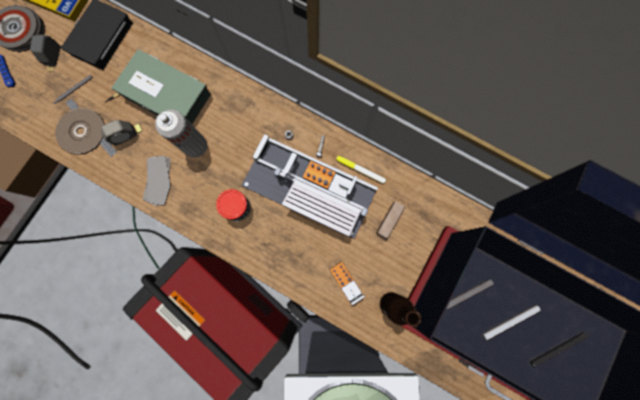

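View pics/side0.png

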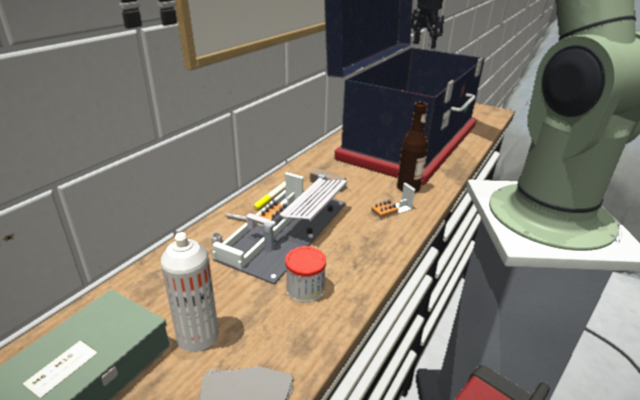

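```bash
cat > h.py <<'E'
import numpy as np,cv2
from scipy.spatial.transform import Rotation as R
from workcell import imaging
C={n:imaging.camera_info(n) for n in("side","top")}
def proj(n,P):
    c=C[n]; Rm=R.from_euler('xyz',c['attitude']).as_matrix()
    p=(np.atleast_2d(P)-c['origin'])@Rm
    return np.c_[c['fx']*p[:,0]/p[:,2]+c['cx'],c['fy']*p[:,1]/p[:,2]+c['cy']]
def ray(n,u,v):
    c=C[n]; d=R.from_euler('xyz',c['attitude']).as_matrix()@np.array([(u-c['cx'])/c['fx'],(v-c['cy'])/c['fy'],1]); return c['origin'],d
def atz(n,u,v,z):
    o,d=ray(n,u,v); return o+d*(z-o[2])/d[2]
E
python3 - <<'E'
from h import *
print(atz('top',260,150,.04),atz('top',375,210,.02),atz('side',230,250,.04))
t=cv2.imread('pics/top0.png');s=cv2.imread('pics/side0.png')
cv2.imwrite('pics/tc.png',cv2.resize(t[120:250,230:400],None,fx=4.5,fy=4.5,interpolation=cv2.INTER_CUBIC))
cv2.imwrite('pics/sc.png',cv2.resize(s[160:290,205:360],None,fx=4.5,fy=4.5,interpolation=cv2.INTER_CUBIC))
E
```

```text
[0.69539425 0.22019662 0.04      ] [ 0.54491531 -0.06696062  0.02      ] [0.69854601 0.22978248 0.04      ]
```

View pics/tc.png

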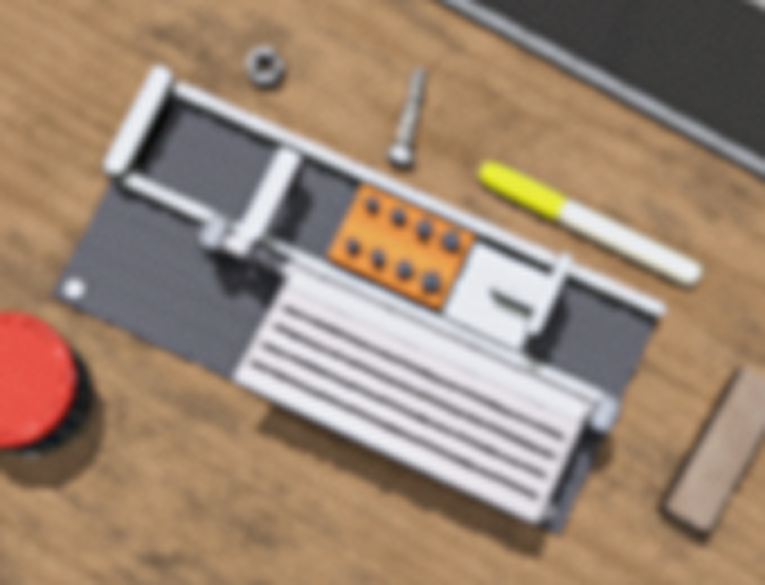

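View pics/sc.png

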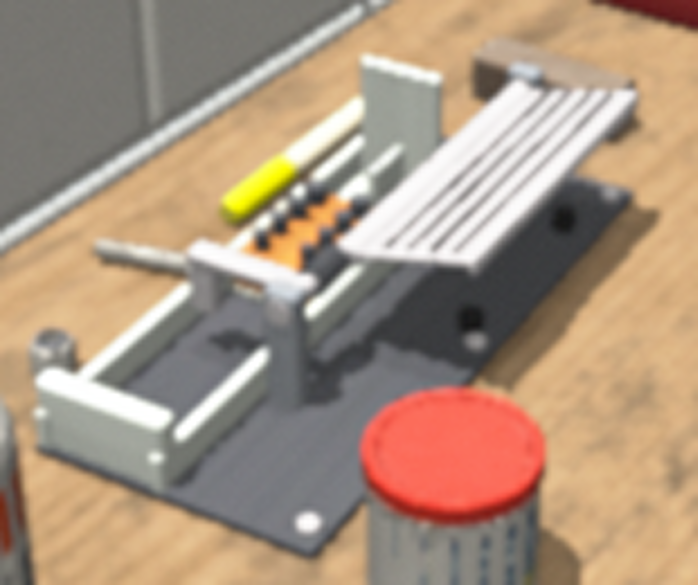

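```bash
cat >> h.py <<'E'
def chute_pts(p,P):
    c,s=np.cos(p[2]),np.sin(p[2]); P=np.atleast_2d(P).astype(float)/1000
    return np.c_[p[0]+c*P[:,0]-s*P[:,1],p[1]+s*P[:,0]+c*P[:,1],P[:,2]]
E
python3 - <<'E'
from h import *
from scipy.optimize import least_squares
to=lambda a:(230+a[0]/4.5,120+a[1]/4.5)
so=lambda a:(205+a[0]/4.5,160+a[1]/4.5)
obs=[('top',(237,378),(-30,112,75)),('top',(543,521),(-205,112,75)),('top',(592,402),(-205,52,60)),('top',(288,275),(-30,52,60)),
('top',(213,230),(16,44,66)),('top',(604,410),(-214,44,66)),('top',(55,295),(97,107,4)),
('side',(312,553),(97,107,4)),('side',(288,288),(16,44,66)),('side',(527,75),(-214,44,66)),('side',(470,266),(-30,112,75)),('side',(633,95),(-205,112,75)),('side',(345,250),(-30,52,60)),
('top',(664,305),(-222,-31,24))]
def f(p):
    r=[]
    for n,q,P in obs:
        q=to(q) if n=='top' else so(q)
        r.append(proj(n,chute_pts(p,P))[0]-q)
    return np.ravel(r)
s=least_squares(f,[.65,.12,1.1],loss='soft_l1')
print(s.x,np.round(f(s.x).reshape(-1,2),1))
# per-camera fits
for cam in('top','side'):
    m=[o[0]==cam for o in obs]
    g=lambda p:f(p).reshape(-1,2)[m].ravel()
    print(cam,least_squares(g,s.x,loss='soft_l1').x)
p=s.x
# push plate top edge in top: (568,258)-(535,330) z79
def inv(w):
    c,q=np.cos(p[2]),np.sin(p[2]); d=w[:2]-p[:2]; return np.array([c*d[0]+q*d[1],-q*d[0]+c*d[1]])*1000
for q in[(568,258),(535,330),(562,258),(573,260)]: print('plate',inv(atz('top',*to(q),.079)))
for q in[(363,60),(440,75)]: print('plate side',inv(atz('side',*so(q),.079)))
for q in[(363,185),(475,237),(330,255),(440,308)]: print('block top',inv(atz('top',*to(q),.029)))
for q in[(165,70),(110,165)]: print('stop', inv(atz('top',*to(q),.04)))
for n,P in[('end',(0,0,0))]: print(chute_pts(p,P))
E
```

```text
[0.66734115 0.13944193 1.13222869] [[-0.8 -0. ]
 [-0.9 -0.5]
 [-2.   3.4]
 [-0.6  1.5]
 [ 0.1  0.1]
 [ 0.4 -0.1]
 [-1.2  0.1]
 [-0.3 -0.8]
 [-1.4 -1.4]
 [-1.6 -2.7]
 [ 0.1 -2.4]
 [ 0.  -2. ]
 [ 1.6 -0.7]
 [ 0.1 -0.2]]
top [0.66788832 0.13805812 1.13296437]
side [0.66634143 0.14399744 1.12526447]
plate [-162.74642591  -19.17453867]
plate [-162.72269095   23.35528199]
plate [-159.87142733  -17.84106857]
plate [-165.58051618  -19.29897773]
plate side [-155.44007816  -16.16862112]
plate side [-160.77862411   25.46111125]
block top [-40.63567774 -21.11775488]
block top [-110.15916563  -20.35197758]
block top [-41.06486411  23.05746864]
block top [-109.29289956   24.60395801]
stop [ 86.65910864 -32.00918535]
stop [89.8747872  30.17897776]
[[0.66734115 0.13944193 0.        ]]
```

Run:
```python
from h import *
p=[.6674,.139,1.132]
print('start proj',proj('top',[.231,-.581,.239]),proj('side',[[.231,-.581,.239],[.231,-.581,.4]]))
print('goal',chute_pts(p,[[-183,48,0],[-183,48,200]]),proj('top',chute_pts(p,[[-183,48,70],[-183,48,200],[-183,90,70],[-183,0,70]])),proj('side',chute_pts(p,[[-183,90,70],[-183,0,70]])))
print('box red base top corners', [atz('top',u,v,.02) for u,v in[(447,228),(405,300)]],[atz('side',u,v,.02) for u,v in[(338,155),(405,180),(475,130)]])
print('bottle top pix side (420,103), top (412,318)?')
from numpy.linalg import lstsq
def tri(a,b):
    o1,d1=ray('top',*a);o2,d2=ray('side',*b)
    A=np.c_[d1,-d2];t=lstsq(A,o2-o1,rcond=None)[0];return o1+t[0]*d1,o2+t[1]*d2
print(tri((414,318),(421,103)))
print('box front corner rim',tri((412,322),(405,95)),)
print('box rim left-far',tri((487,230),(345,90)))
s=cv2.imread('pics/side0.png');t=cv2.imread('pics/top0.png')
cv2.imwrite('pics/sb.png',cv2.resize(s[0:200,300:560],None,fx=3,fy=3,interpolation=cv2.INTER_CUBIC))
cv2.imwrite('pics/tb.png',cv2.resize(t[150:400,370:640],None,fx=2.4,fy=2.4,interpolation=cv2.INTER_CUBIC))
```

```text
start proj [[683.2163247  366.09714534]] [[422.50388403  48.58965703]
 [430.54024196  -6.84360711]]
goal [[ 0.54619977 -0.00627045  0.        ]
 [ 0.54619977 -0.00627045  0.2       ]] [[352.35096138 206.83922293]
 [357.46950665 197.86373836]
 [345.0608904  222.92107046]
 [360.54729501 188.75816611]] [[332.63663972 182.75082316]
 [297.73383643 173.4079113 ]]
box red base top corners [array([ 0.49876735, -0.24517843,  0.02      ]), array([ 0.32634109, -0.13294724,  0.02      ])] [array([ 0.49190506, -0.23661196,  0.02      ]), array([ 0.32343783, -0.10551287,  0.02      ]), array([ 0.05292162, -0.45549432,  0.02      ])]
bottle top pix side (420,103), top (412,318)?
(array([ 0.31584019, -0.10455111,  0.22204506]), array([ 0.31315265, -0.10406931,  0.22234611]))
box front corner rim (array([ 0.31275773, -0.09484626,  0.24633055]), array([ 0.35249242, -0.10020728,  0.2410317 ]))
box rim left-far (array([ 0.48011722, -0.26598698,  0.1956836 ]), array([ 0.48182912, -0.26611062,  0.19586627]))
```

View pics/sb.png

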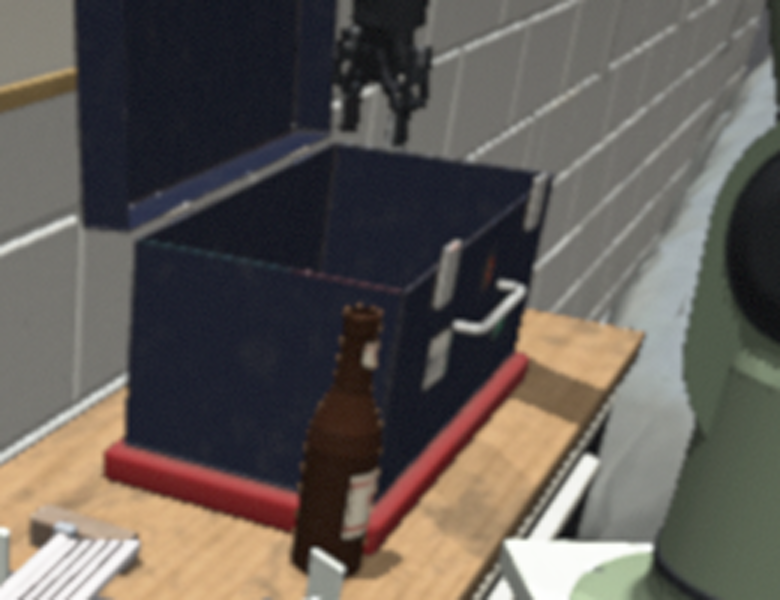

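View pics/tb.png

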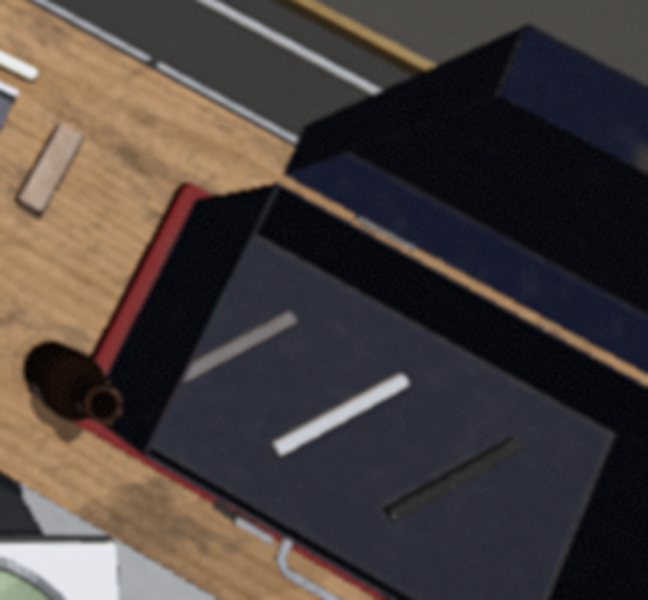

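```bash
cat >> h.py <<'E'
from workcell import sensors
PC=np.array([.6674,.139,1.132])
def plan(target,yaz=None):
    """shift in tool cm + twist from current pose to world target"""
    o=sensors.observe(); M=R.from_euler('xyz',o['tool_rot']).as_matrix()
    d=M.T@(np.array(target)-o['position'])*100
    tw=None
    if yaz is not None:
        v=M.T@np.array([np.cos(yaz),np.sin(yaz),0]); tw=np.arctan2(v[2],v[1])
    return np.round(d,2),tw
E
python3 - <<'E'
from h import *
o=sensors.observe(); print(np.round(R.from_euler('xyz',o['tool_rot']).as_matrix(),3))
yz=1.132+np.pi/2
print(plan([.144,-.513,.30],yz),plan([.144,-.513,.30],yz+np.pi))
print(plan([.546,-.006,.30]),plan([.546,-.006,.14]))
for n,q,z in[('side',(411.7,48.3),.196),('side',(481,58),.196)]: print(atz(n,*q,z))
E
```

```text
[[-0.     0.37  -0.929]
 [ 0.001 -0.929 -0.37 ]
 [-1.    -0.001  0.   ]]
(array([-6.11, -9.49,  5.59]), np.float64(2.3883666739139615)) (array([-6.11, -9.49,  5.59]), np.float64(-0.7532259796758316))
(array([ -6.08, -41.73, -50.51]), None) (array([  9.92, -41.72, -50.51]), None)
[ 0.22988624 -0.77863376  0.196     ]
[ 0.01336966 -0.66368924  0.196     ]
```

Run:
```python
from h import *
print(plan([.195,-.562,.30]),plan([.507,.015,.30]))
```

```text
(array([-6.12, -3.05,  2.66]), None) (array([ -6.08, -45.12, -47.66]), None)
```

Emit:
{"name": "arm_command", "arguments": {
  "commands": [
    {"dx": -2,"dy": -1,"dz": 0.9},
    {"dx": -4,"dy": -2,"dz": 1.8},
    {"dx": -6,"dy": -3,"dz": 2.7},
    {"dx": -6.1,"dy": -5,"dz": 0.3},
    {"dx": -6.1,"dy": -7,"dz": -2.1},
    {"dx": -6.1,"dy": -9,"dz": -4.5},
    {"dx": -6.1,"dy": -11,"dz": -6.9},
    {"dx": -6.1,"dy": -13,"dz": -9.3},
    {"dx": -6.1,"dy": -15,"dz": -11.6},
    {"dx": -6.1,"dy": -17,"dz": -14},
    {"dx": -6.1,"dy": -19,"dz": -16.4},
    {"dx": -6.1,"dy": -21,"dz": -18.8}
  ]
}}

```text
validation failed for argument at $.co...
```

Run:
```python
from h import *
o=sensors.observe();print(o['clock'],o['position'],o['qpos'],o['force'])
print(plan([.507,.015,.30],1.132-np.pi/2))
```

```text
0.1 [ 0.23098126 -0.58046153  0.23881632] [ 1.12180236  0.52192272 -0.03630021  1.59991474  0.02120165  1.02108832
 -0.11278536] [0.0716236  0.14817763 0.2224567 ]
(array([ -6.08, -45.12, -47.66]), np.float64(-0.7532259796758319))
```

Emit:
{"name": "arm_command", "arguments": {
  "commands": [
    {"dx": -2,"dy": -1,"dz": 0.9,"twist": 0},
    {"dx": -4,"dy": -2,"dz": 1.8,"twist": 0},
    {"dx": -6,"dy": -3,"dz": 2.7,"twist": 0}
  ]
}}

```text
clock: 0.35
position: [0.1943, -0.562, 0.2989]
tool_rot: [-1.537, 1.568, 1.984]
force: [-0.8, 0.1, 0.2]
grip_width: 0.0859
```

Emit:
{"name": "arm_command", "arguments": {
  "commands": [
    {"dx": 0,"dy": -2.1,"dz": -2.5,"twist": 0},
    {"dx": 0,"dy": -4.2,"dz": -5,"twist": 0},
    {"dx": 0,"dy": -6.3,"dz": -7.5,"twist": 0},
    {"dx": 0,"dy": -8.4,"dz": -10,"twist": 0},
    {"dx": 0,"dy": -10.5,"dz": -12.5,"twist": 0},
    {"dx": 0,"dy": -12.6,"dz": -15,"twist": 0},
    {"dx": 0,"dy": -14.7,"dz": -17.5,"twist": 0},
    {"dx": 0,"dy": -16.8,"dz": -20,"twist": 0},
    {"dx": 0,"dy": -18.9,"dz": -22.5,"twist": 0},
    {"dx": 0,"dy": -21,"dz": -25,"twist": 0},
    {"dx": 0,"dy": -23.1,"dz": -27.5,"twist": 0},
    {"dx": 0,"dy": -25.2,"dz": -30,"twist": 0}
  ]
}}

```text
clock: 1.35
position: [0.3801, -0.2153, 0.2995]
tool_rot: [-1.477, 1.568, 2.043]
force: [0.4, -0.5, 0.3]
grip_width: 0.0853
```

Run:
```python
from h import *
o=sensors.observe();print(o['clock'],o['position'],o['qpos'],o['force'])
print(plan([.507,.015,.30],1.132-np.pi/2))
```

```text
1.35 [ 0.38009551 -0.21534562  0.2995385 ] [ 0.61638277  0.15766854 -0.26559734  1.97637806  0.04657961  1.01527166
 -0.8625521 ] [ 0.3547799  -0.51482096  0.3344291 ]
(array([-1.000e-02, -1.671e+01, -2.031e+01]), np.float64(-0.7530360208109286))
```

Emit:
{"name": "arm_command", "arguments": {
  "commands": [
    {"dx": 0,"dy": -2.1,"dz": -2.5,"twist": 0},
    {"dx": 0,"dy": -4.2,"dz": -5,"twist": -0.1},
    {"dx": 0,"dy": -6.3,"dz": -7.5,"twist": -0.2},
    {"dx": 0,"dy": -8.4,"dz": -10,"twist": -0.3},
    {"dx": 0,"dy": -10.5,"dz": -12.5,"twist": -0.4},
    {"dx": 0,"dy": -12.6,"dz": -15,"twist": -0.5},
    {"dx": 0,"dy": -14.7,"dz": -17.5,"twist": -0.6},
    {"dx": 0,"dy": -16.7,"dz": -20.3,"twist": -0.7},
    {"dx": 0,"dy": -16.7,"dz": -20.3,"twist": -0.753},
    {"dx": 0,"dy": -16.7,"dz": -20.3,"twist": -0.753}
  ]
}}

```text
clock: 2.18
position: [0.5071, 0.0165, 0.2994]
tool_rot: [-2.106, 1.567, 2.173]
force: [0.7, -1.3, -0.2]
grip_width: 0.0856
```

Run:
```python
from h import *
o=sensors.observe();print(o['clock'],o['position'],o['qpos'],o['force'])
g=chute_pts(PC,[-183,48,300])[0]; print(g)
print(plan(g,1.132-np.pi/2)); print(np.round(R.from_euler('xyz',o['tool_rot']).as_matrix(),3))
```

```text
2.1833 [0.50712324 0.01653302 0.2993546 ] [ 0.27851165  0.30657587 -0.53479544  1.80773547  0.17184581  1.07550318
 -0.75111665] [ 0.66000909 -1.33672538 -0.18695833]
[ 0.54619977 -0.00627045  0.3       ]
(array([-0.08,  4.5 ,  0.43]), np.float64(0.00577159517149833))
[[-0.002  0.908 -0.42 ]
 [ 0.003 -0.42  -0.908]
 [-1.    -0.003 -0.002]]
```

Emit:
{"name": "arm_command", "arguments": {
  "commands": [
    {"dx": 2,"dy": 1.5,"dz": 0.15,"twist": 0},
    {"dx": 4.5,"dy": 3,"dz": 0.3,"twist": 0},
    {"dx": 7,"dy": 4.5,"dz": 0.4,"twist": 0.005},
    {"dx": 10,"dy": 4.5,"dz": 0.4,"twist": 0.005},
    {"dx": 13,"dy": 4.5,"dz": 0.4,"twist": 0.005},
    {"dx": 16,"dy": 4.5,"dz": 0.4,"twist": 0.005},
    {"dx": 17.5,"dy": 4.5,"dz": 0.4,"twist": 0.005},
    {"dx": 17.5,"dy": 4.5,"dz": 0.4,"twist": 0.005},
    {"dx": 17.5,"dy": 4.5,"dz": 0.4,"twist": 0.005}
  ]
}}

```text
clock: 2.93
position: [0.5455, -0.0061, 0.1242]
tool_rot: [-1.8, 1.566, 2.472]
force: [0.8, 0.8, 0.8]
grip_width: 0.0858
```

```bash
cat > look.py <<'E'
import sys
from h import *
k=sys.argv[1]
for n,(a,b,c,d) in(("top",(110,250,240,410)),("side",(60,270,200,400))):
    im=imaging.grab_frame(n)[:,:,::-1]; cv2.imwrite(f"pics/{n}{k}.png",cv2.resize(im[a:b,c:d],None,fx=4 if n=='top' else 2.8,fy=4 if n=='top' else 2.8,interpolation=cv2.INTER_CUBIC))
o=sensors.observe();print(o['clock'],o['position'],o['qpos'],o['force'])
g=chute_pts(PC,[-183,48,125])[0]
print(plan(g,1.132-np.pi/2))
E
python3 look.py 1
```

```text
3.0333 [ 0.54647693 -0.00583957  0.12551798] [ 0.22345434  0.58202311 -0.43965261  1.88871535  0.34746039  0.74649029
 -0.85018748] [ 0.40144616 -0.59130629  0.86897133]
(array([ 0.05, -0.01,  0.05]), np.float64(-0.0006086471519578865))
```

View pics/top1.png

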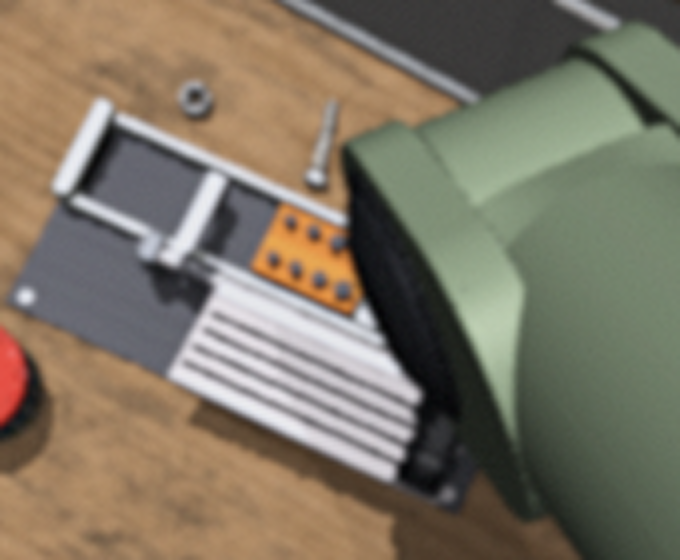

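View pics/side1.png

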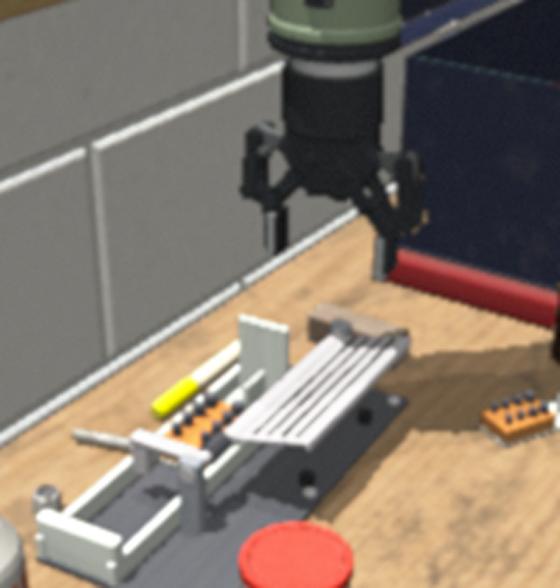

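Run:
```python
from h import *
for h in(105,115,120,125,130): print(h,*[np.round((q-[200,60])*2.8,0) for q in proj('side',chute_pts(PC,[[-183,-2,h],[-183,98,h]]))],)
print(*[np.round((q-[240,110])*4,0) for q in proj('top',chute_pts(PC,[[-183,98,120],[-183,98,130],[-172,105,120]]))])
```

```text
105 [272. 279.] [382. 307.]
115 [272. 268.] [383. 296.]
120 [272. 263.] [383. 290.]
125 [272. 257.] [384. 285.]
130 [272. 251.] [384. 279.]
[420. 456.] [421. 454.] [396. 459.]
```

Emit:
{"name": "arm_command", "arguments": {
  "commands": [
    {"dx": 1.5,"dy": 0,"dz": 0,"twist": 0},
    {"dx": 3,"dy": 0,"dz": 0,"twist": 0},
    {"dx": 4,"dy": 0,"dz": 0,"twist": 0},
    {"dx": 5,"dy": 0,"dz": 0,"twist": 0},
    {"dx": 5.5,"dy": 0,"dz": 0,"twist": 0},
    {"dx": 6,"dy": 0,"dz": 0,"twist": 0},
    {"dx": 6.5,"dy": 0,"dz": 0,"twist": 0},
    {"dx": 6.5,"dy": 0,"dz": 0,"twist": 0},
    {"dx": 6.5,"dy": 0,"dz": 0,"twist": 0}
  ]
}}

```text
clock: 3.78
position: [0.5466, -0.0056, 0.0607]
tool_rot: [-2.601, 1.568, 1.672]
force: [0.3, -0.5, 2.0]
grip_width: 0.0855
```

```bash
python3 look.py 2
```

```text
3.8833 [ 0.5466459  -0.00565414  0.06090468] [ 0.18175919  0.68080964 -0.38560732  1.91942657  0.41509307  0.61932484
 -0.90776587] [-0.42806064 -0.33269     2.69707498]
(array([-6.41, -0.02,  0.06]), np.float64(-0.000711194208278843))
```

View pics/side2.png

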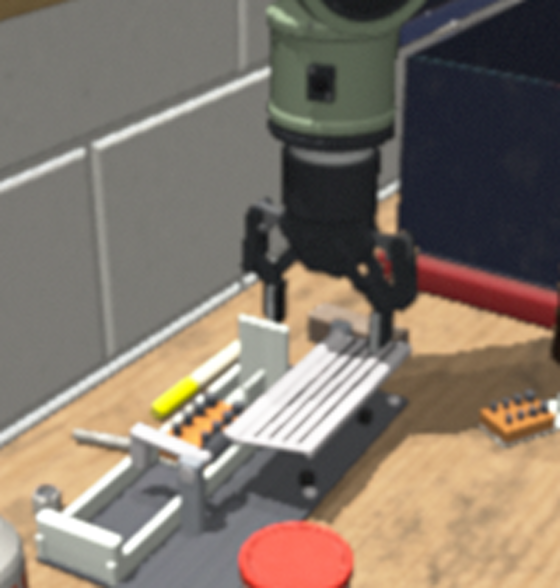

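View pics/top2.png

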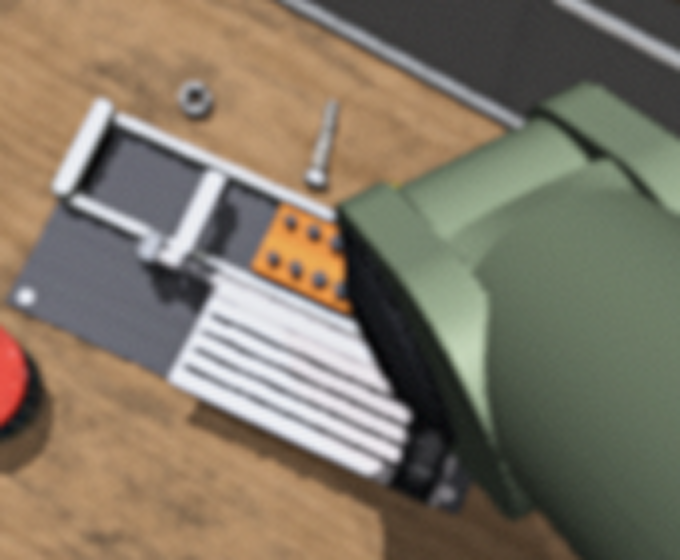

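Emit:
{"name": "arm_command", "arguments": {
  "commands": [
    {"dx": 0.5,"dy": 0,"dz": 0,"twist": 0},
    {"dx": 1,"dy": 0,"dz": 0,"twist": 0},
    {"dx": 1.5,"dy": 0,"dz": 0,"twist": 0},
    {"dx": 1.8,"dy": 0,"dz": 0,"twist": 0},
    {"dx": 1.8,"dy": 0,"dz": 0,"twist": 0}
  ]
}}

```text
clock: 4.3
position: [0.5467, -0.0056, 0.0422]
tool_rot: [-2.637, 1.568, 1.636]
force: [1.8, 0.1, 5.1]
grip_width: 0.0856
```

```bash
python3 look.py 3
```

```text
4.4 [ 0.54669028 -0.00558664  0.04276552] [ 0.16871061  0.71014243 -0.3680584   1.92439238  0.43361894  0.5847703
 -0.92357593] [ 0.60678064 -0.64097198  4.8961503 ]
(array([-8.22, -0.03,  0.06]), np.float64(-0.0006035858821472896))
```

View pics/side3.png

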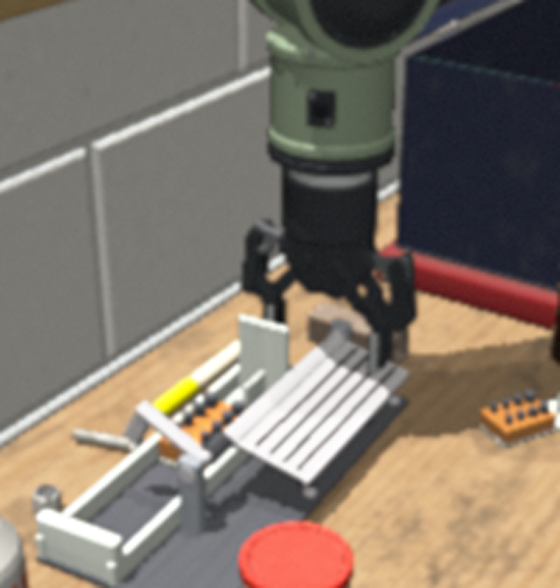

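View pics/top3.png

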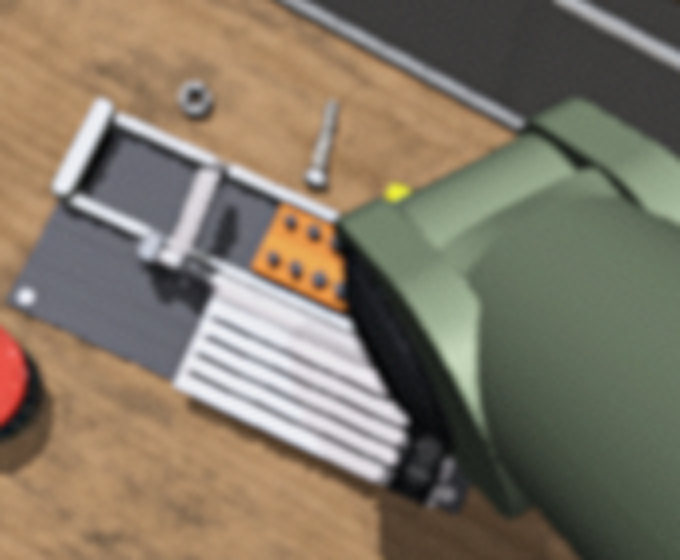

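Run:
```python
from h import *
for q in(0,.3,.4,.45,.5,.55,.6):
    a=.25-q
    P=[[-30,44+70*np.cos(a),56+70*np.sin(a)],[-30,44+70*np.cos(a)-2*np.sin(a),56+70*np.sin(a)+2]]
    print(q,np.round((proj('side',chute_pts(PC,P))-[200,60])*2.8,0).tolist(),np.round((proj('top',chute_pts(PC,P))-[240,110])*4,0)[0])
```

```text
0 [[306.0, 440.0], [306.0, 438.0]] [168. 376.]
0.3 [[309.0, 466.0], [309.0, 463.0]] [171. 384.]
0.4 [[308.0, 473.0], [308.0, 471.0]] [172. 385.]
0.45 [[307.0, 477.0], [307.0, 475.0]] [173. 385.]
0.5 [[306.0, 481.0], [306.0, 479.0]] [175. 384.]
0.55 [[304.0, 484.0], [305.0, 482.0]] [176. 384.]
0.6 [[303.0, 487.0], [304.0, 485.0]] [177. 383.]
```

Emit:
{"name": "arm_command", "arguments": {
  "commands": [
    {"dx": 0.4,"dy": 0,"dz": 0,"twist": 0},
    {"dx": 0.4,"dy": 0,"dz": 0,"twist": 0},
    {"dx": 0.4,"dy": 0,"dz": -0.4,"twist": 0},
    {"dx": 0.4,"dy": 0,"dz": -0.8,"twist": 0},
    {"dx": 0.4,"dy": 0,"dz": -1.2,"twist": 0},
    {"dx": 0.4,"dy": 0,"dz": -1.6,"twist": 0},
    {"dx": 0.4,"dy": 0,"dz": -2,"twist": 0},
    {"dx": 0.4,"dy": 0,"dz": -2.4,"twist": 0},
    {"dx": 0.4,"dy": 0,"dz": -2.8,"twist": 0},
    {"dx": 0.4,"dy": 0,"dz": -3.2,"twist": 0},
    {"dx": 0.4,"dy": 0,"dz": -3.2,"twist": 0}
  ]
}}

```text
clock: 5.32
position: [0.5601, 0.0238, 0.0388]
tool_rot: [-2.322, 1.568, 1.951]
force: [-2.2, -0.6, 4.9]
grip_width: 0.0856
```

```bash
cat >> look.py <<'E'
d=o['position'][:2]-PC[:2];c,s=np.cos(PC[2]),np.sin(PC[2]);print('chute xy',np.round(1000*np.array([c*d[0]+s*d[1],-s*d[0]+c*d[1]]),1),'F chute',round(c*o['force'][0]+s*o['force'][1],1),round(-s*o['force'][0]+c*o['force'][1],1))
E
python3 look.py 4
```

```text
5.4167 [0.56014985 0.02372407 0.03884683] [ 0.11305266  0.73088754 -0.36443243  1.88834849  0.42960806  0.59946166
 -0.96435567] [-2.80131583  1.17870028  5.28693129]
(array([-8.62, -0.  ,  3.29]), np.float64(-0.00025342884756027163))
chute xy [-149.9   48.1] F chute -0.1 3.0
```

View pics/side4.png

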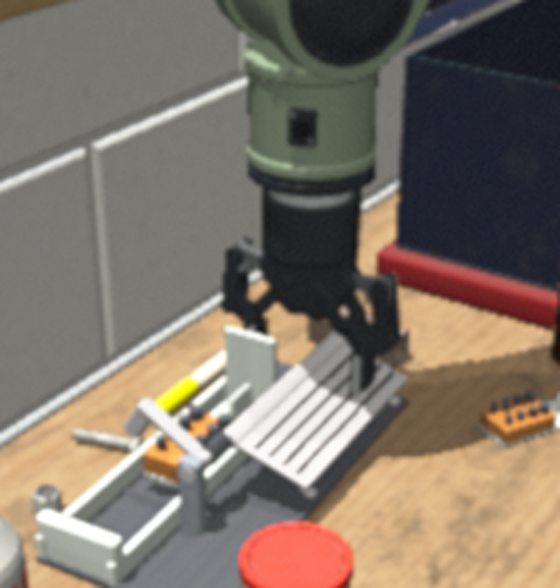

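View pics/top4.png

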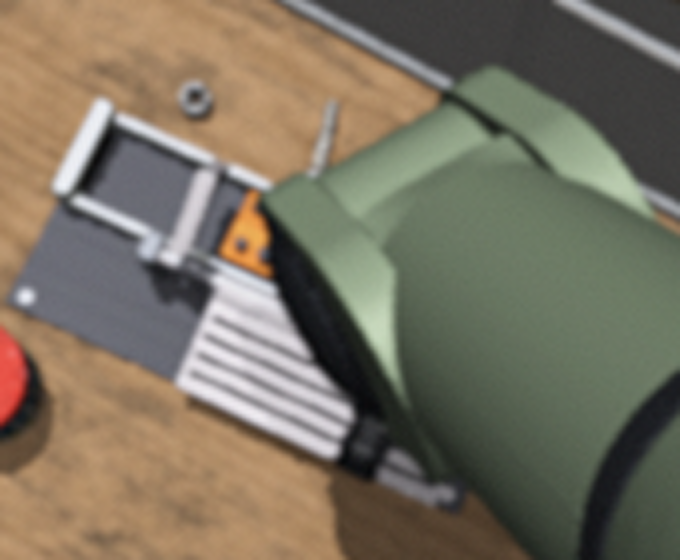

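Emit:
{"name": "arm_command", "arguments": {
  "commands": [
    {"dx": 0,"dy": 0,"dz": -0.5,"twist": 0},
    {"dx": 0,"dy": 0,"dz": -1,"twist": 0},
    {"dx": 0,"dy": 0,"dz": -1.5,"twist": 0},
    {"dx": 0,"dy": 0,"dz": -2,"twist": 0},
    {"dx": 0,"dy": 0,"dz": -2.5,"twist": 0},
    {"dx": 0,"dy": 0,"dz": -3,"twist": 0},
    {"dx": 0,"dy": 0,"dz": -3.5,"twist": 0},
    {"dx": 0,"dy": 0,"dz": -4,"twist": 0},
    {"dx": 0,"dy": 0,"dz": -4.5,"twist": 0},
    {"dx": 0,"dy": 0,"dz": -5,"twist": 0},
    {"dx": 0,"dy": 0,"dz": -5.5,"twist": 0},
    {"dx": 0,"dy": 0,"dz": -6,"twist": 0}
  ]
}}

```text
clock: 6.42
position: [0.5853, 0.0775, 0.0388]
tool_rot: [-2.085, 1.568, 2.188]
force: [-4.5, -4.3, 3.3]
grip_width: 0.0855
```

```bash
python3 look.py 5
```

```text
6.5167 [0.58566232 0.07851637 0.03895121] [ 0.02037883  0.76286594 -0.36507976  1.80685739  0.41551978  0.64779973
 -1.02601769] [-1.60363402  1.68767797  4.82641186]
(array([-8.63,  0.01,  9.33]), np.float64(0.00019268784713545118))
chute xy [-89.5  48.3] F chute 0.8 2.2
```

View pics/side5.png

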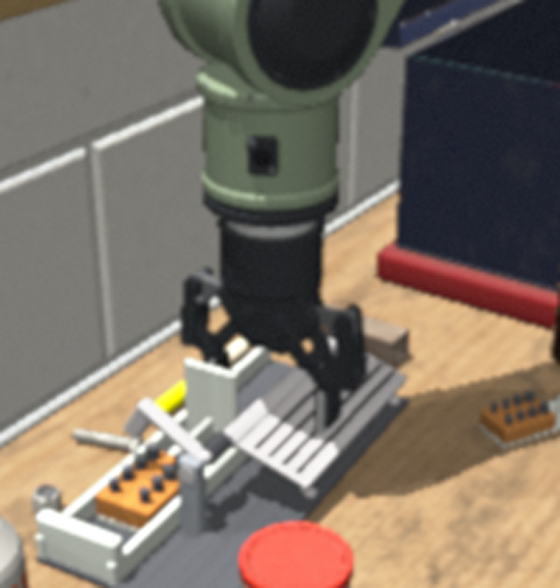

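Emit:
{"name": "arm_command", "arguments": {
  "commands": [
    {"dx": 0,"dy": 0,"dz": -0.5,"twist": 0},
    {"dx": 0,"dy": 0,"dz": -1,"twist": 0},
    {"dx": 0,"dy": 0,"dz": -1.5,"twist": 0},
    {"dx": 0,"dy": 0,"dz": -1.8,"twist": 0},
    {"dx": 0,"dy": 0,"dz": -2.1,"twist": 0},
    {"dx": 0,"dy": 0,"dz": -2.3,"twist": 0},
    {"dx": 0,"dy": 0,"dz": -2.5,"twist": 0},
    {"dx": 0,"dy": 0,"dz": -2.7,"twist": 0},
    {"dx": 0,"dy": 0,"dz": -2.9,"twist": 0},
    {"dx": 0,"dy": 0,"dz": -3.1,"twist": 0},
    {"dx": 0,"dy": 0,"dz": -3.2,"twist": 0}
  ]
}}

```text
clock: 7.43
position: [0.599, 0.1071, 0.0389]
tool_rot: [-2.323, 1.568, 1.95]
force: [-4.1, -3.2, 3.7]
grip_width: 0.0854
```

```bash
python3 look.py 6
```

```text
7.5333 [0.59911394 0.10730086 0.03894424] [-0.02550982  0.78254492 -0.36521839  1.75769227  0.40852784  0.67686631
 -1.05431835] [-2.64272922 -3.70981767  4.37701374]
(array([-8.64,  0.02, 12.51]), np.float64(0.00019997351983768138))
chute xy [-57.7  48.3] F chute -4.5 0.8
```

View pics/side6.png

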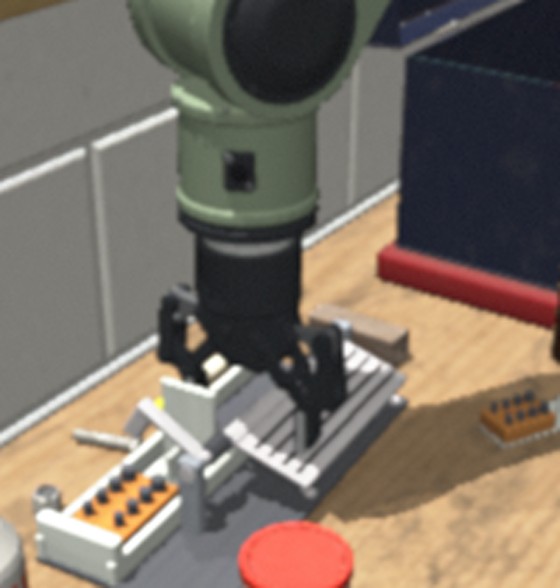

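View pics/top6.png

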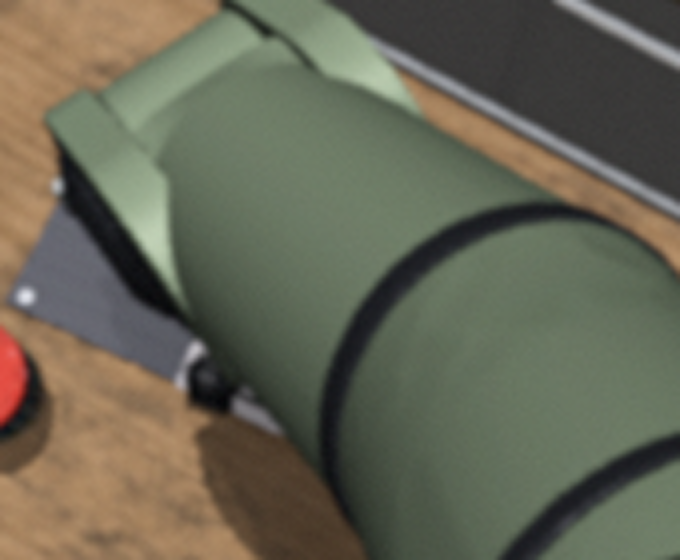

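Emit:
{"name": "arm_command", "arguments": {
  "commands": [
    {"dx": 0,"dy": 0,"dz": -0.15,"twist": 0},
    {"dx": 0,"dy": 0,"dz": -0.3,"twist": 0},
    {"dx": 0,"dy": 0,"dz": -0.4,"twist": 0},
    {"dx": 0,"dy": 0,"dz": -0.4,"twist": 0}
  ]
}}

```text
clock: 7.87
position: [0.6008, 0.1108, 0.039]
tool_rot: [-2.419, 1.568, 1.854]
force: [-3.4, -3.1, 4.2]
grip_width: 0.0855
```

```bash
python3 look.py 7
```

```text
7.9667 [0.60081472 0.11075113 0.03897654] [-0.03090789  0.78502719 -0.36518846  1.75137221  0.40772834  0.68053814
 -1.05761205] [-1.97024052 -2.94751149  5.78408402]
(array([-8.630e+00,  1.000e-02,  1.289e+01]), np.float64(7.86800994832068e-05))
chute xy [-53.9  48.3] F chute -3.5 0.5
```

View pics/side7.png

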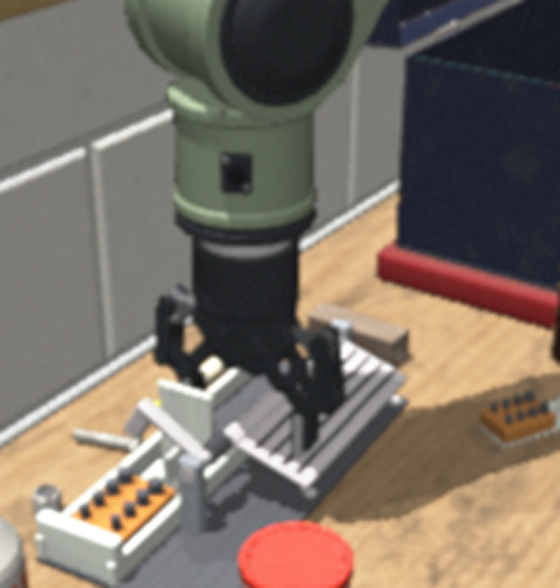

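Emit:
{"name": "arm_command", "arguments": {
  "commands": [
    {"dx": 0,"dy": 0,"dz": -0.15,"twist": 0},
    {"dx": 0,"dy": 0,"dz": -0.3,"twist": 0},
    {"dx": 0,"dy": 0,"dz": -0.3,"twist": 0}
  ]
}}

```text
clock: 8.22
position: [0.6021, 0.1134, 0.039]
tool_rot: [-2.458, 1.568, 1.816]
force: [-2.3, -3.3, 4.3]
grip_width: 0.0853
```

```bash
python3 look.py 8
```

```text
8.3167 [0.60212715 0.11344542 0.03903214] [-0.03500056  0.78688577 -0.36523188  1.74653871  0.40708084  0.6832498
 -1.0600342 ] [-3.03890327 -2.67494945  4.75927352]
(array([-8.630e+00,  1.000e-02,  1.319e+01]), np.float64(6.423405395082923e-05))
chute xy [-50.9  48.2] F chute -3.7 1.6
```

Emit:
{"name": "arm_command", "arguments": {
  "commands": [
    {"dx": 0,"dy": 0,"dz": -0.15,"twist": 0},
    {"dx": 0,"dy": 0,"dz": -0.3,"twist": 0},
    {"dx": 0,"dy": 0,"dz": -0.3,"twist": 0}
  ]
}}

```text
clock: 8.57
position: [0.6027, 0.1143, 0.0389]
tool_rot: [-1.305, 1.568, 2.967]
force: [-10.0, -11.2, 11.2]
grip_width: 0.0856
```

```bash
python3 look.py 9
python3 - <<'E'
from h import *
im=imaging.grab_frame('side')[:,:,::-1]
cv2.imwrite('pics/z9.png',cv2.resize(im[180:275,205:325],None,fx=6,fy=6,interpolation=cv2.INTER_CUBIC))
f=lambda P:np.round((proj('side',chute_pts(PC,P))-[205,180])*6)
print('stop top face edge',f([[83,-30,40],[83,30,40]]),'block top corners home',f([[83,-24,29],[83,24,29],[13,-24,29],[13,24,29]]))
E
```

```text
8.6667 [0.60263983 0.11430529 0.03892793] [-0.03834249  0.78842548 -0.36387381  1.74269631  0.40663083  0.68788351
 -1.06276809] [ -8.94166463 -12.49684545  10.14938948]
(array([-8.600e+00,  1.000e-02,  1.332e+01]), np.float64(-0.0015947606585280077))
chute xy [-49.9  48.1] F chute -15.1 2.8
stop top face edge [[ 71. 361.]
 [225. 417.]] block top corners home [[ 89. 394.]
 [212. 439.]
 [216. 285.]
 [334. 325.]]
```

View pics/z9.png

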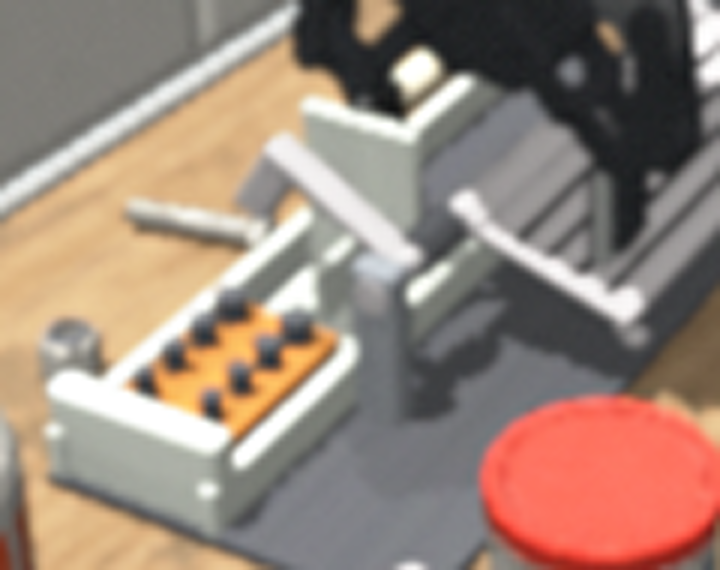

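Emit:
{"name": "arm_command", "arguments": {
  "commands": [
    {"dx": 0,"dy": 0,"dz": 0.3,"twist": 0},
    {"dx": 0,"dy": 0,"dz": 0.8,"twist": 0},
    {"dx": 0,"dy": 0,"dz": 1.4,"twist": 0},
    {"dx": 0,"dy": 0,"dz": 1.4,"twist": 0},
    {"dx": -0.5,"dy": 0,"dz": 1.4,"twist": 0},
    {"dx": -1,"dy": 0,"dz": 1.4,"twist": 0},
    {"dx": -1.5,"dy": 0,"dz": 1.4,"twist": 0},
    {"dx": -2,"dy": 0,"dz": 1.4,"twist": 0},
    {"dx": -2.5,"dy": 0,"dz": 1.4,"twist": 0},
    {"dx": -3,"dy": 0,"dz": 1.4,"twist": 0},
    {"dx": -4,"dy": 0,"dz": 1.4,"twist": 0},
    {"dx": -6,"dy": 0,"dz": 1.4,"twist": 0}
  ]
}}

```text
clock: 9.72
position: [0.5958, 0.1014, 0.0983]
tool_rot: [-1.161, 1.566, 3.112]
force: [-1.1, 0.0, 0.1]
grip_width: 0.0855
```

Emit:
{"name": "arm_command", "arguments": {
  "commands": [
    {"dx": -3,"dy": 0,"dz": 0,"twist": 0},
    {"dx": -6,"dy": 0,"dz": 0,"twist": 0},
    {"dx": -9,"dy": 0,"dz": 0,"twist": 0},
    {"dx": -12,"dy": 0,"dz": 2,"twist": 0},
    {"dx": -15,"dy": 0,"dz": 5,"twist": 0},
    {"dx": -16,"dy": 0,"dz": 8,"twist": 0},
    {"dx": -16,"dy": 0,"dz": 11,"twist": 0},
    {"dx": -16,"dy": 0,"dz": 13,"twist": 0},
    {"dx": -16,"dy": 0,"dz": 13,"twist": 0}
  ]
}}

```text
clock: 10.47
position: [0.5397, -0.0206, 0.2595]
tool_rot: [-0.762, 1.565, -2.777]
force: [-0.1, -0.0, -0.2]
grip_width: 0.0854
```

```bash
python3 look.py 10
```

```text
10.5667 [ 0.54110307 -0.01670862  0.25926878] [ 0.27652859  0.40025501 -0.47153447  1.77730698  0.20855026  1.01822421
 -0.71532102] [-0.80987948  0.04269009 -0.060748  ]
(array([13.42,  0.07, -1.19]), np.float64(-0.002588842185904525))
chute xy [-194.6   48.2] F chute -0.3 0.8
```

View pics/side10.png

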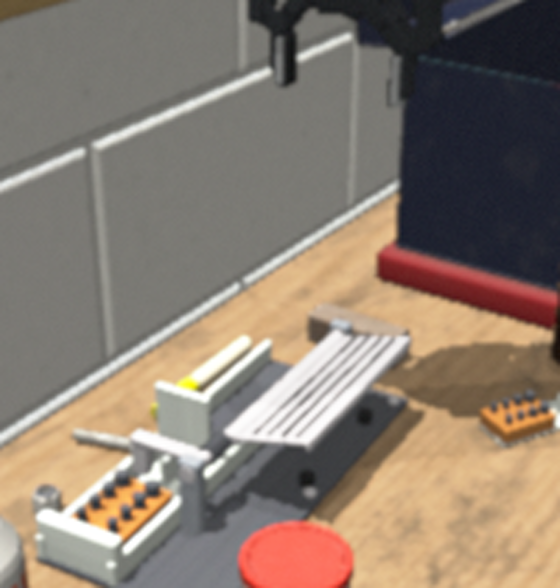

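View pics/top10.png

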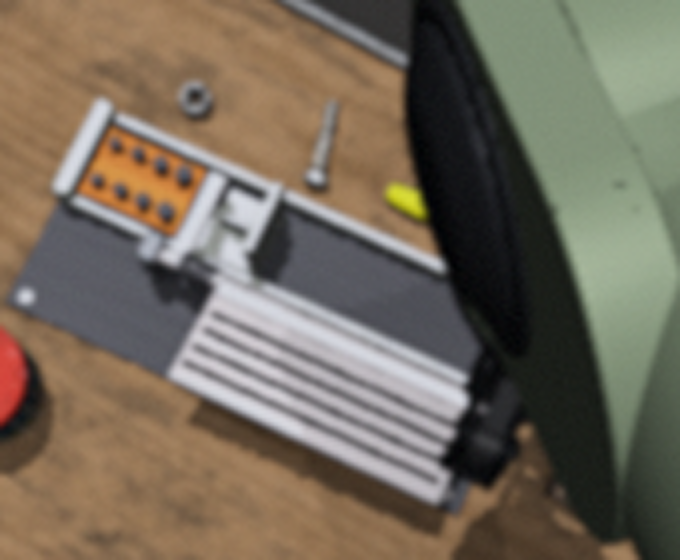

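The gate is closed again: the treadle corner is back at side-crop pixel (307,442). The rack's nose sits against the stop, next to top-crop (95,160). The loose things are where they were and the arm is clear, so I'm handing in.

```bash
python3 -c "
from workcell import order; print(order.job_done())"
```

```text
the job is handed in; nothing more can be done
None
```

I pushed the rack fully home under the open gate, let the gate close behind its block, and handed the job in at about 10.6 s. No verdict is reported, so success rests on my own checks.

- **Method:** With the gripper fully open and pointing down, one fingertip pressed the treadle to about 0.5 rad. The other pushed the rack about 12 cm by its upright plate. I then backed off about 14 mm and lifted straight up.
- **Rack home:** At the end stop the push force rose sharply, from about 4 N to 15 N. The last top picture shows the nose against the stop.
- **Gate closed:** In the last pictures the treadle is back up and the tongue sits between the block and the push plate.
- **Loose things and robot:** The nut and bolt sit at the same pixels in the top pictures. The tin, offcut and marker look unmoved, though the arm hid part of the marker in the last top picture. The arm was well clear, with a wrist force below 1 N.
- **Disagreements:**
  - The side camera put the treadle corner about 10 enlarged-crop pixels (3–4 image pixels) below my prediction. I therefore judged the gate angle from how far it moved.
  - The push ended about 3 mm further along the chute than expected, roughly what the calibration and my pose fit allow.
  - I could not measure whether the gate lightly touched the rack; the pictures show none.

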